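Take the bayonet cap off the forming machine for cleaning

TASK

Take the bayonet cap off the food-forming machine for washing: press its release button fully down, twist the cap anticlockwise (seen from above) up to its stop, lift it off and set it down gently, upright, on the floor of the shallow steel tray. Work by feel: do not force the button, the cap or the mount, do not drop the cap, and leave the other things where they are.

Things in the scene. Friction and masses are not known exactly. Their poses are not given: they have to be found in the camera images.
- machine: Low cast-aluminium machine bed fixed to the table, 230 (x) x 200 (y) mm, flat top 90 mm above its origin (on the table, below the mount's axis). Mount in the middle of the top, release button on the -x side, conveyor 130 mm wide and 90 mm high running off to x = 360 mm. More than 30 N between hand and machine or button is forcing it.
- mount_top (a point): On the mount's axis, level with the top of the steel mount ring (36 mm radius, 13.5 mm above the bed). Two overhanging sectors (inner radius 20.5 mm, underside 7.5 mm above the bed) hold the lugs down; the lugs come out through two opposite gaps. Where the gaps lie differs from machine to machine and is not measured, though seen from above: the grip bar points along them when free.
- mount (a point): On the mount's axis at the bed top, 90 mm above the table. The cap turns anticlockwise 54 to 93 degrees from locked until its lugs meet solid stops; within 4 degrees of them it can be lifted. Clockwise it is blocked. A sprung plate pushes the cap up with 10 N: it rubs (under 0.2 N m) and, when free, rises 5 mm or pushes on the hand. 0.25 N m at the stops is enough; over 40 N on the mount in all (17 N at rest) is forcing it.
- cap: Steel bayonet cap, about 0.25 kg, origin at the centre of its underside, z up, x along its grip bar. Hub 36 mm across, 18 mm high; two lugs at the bottom along x, 16 mm wide, 6 thick, 56 over their ends; on the hub an upright bar 56 long (x), 14 thick (y), 18 to 48 mm above the origin. Starts locked, underside 91.5 mm above the table, bar along the machine's x within 2 degrees; 2.5 mm side play.
- release (a joint): Travel of the release button in m: 0 up (locked), 0.008 fully down; it must be beyond 0.006 for the locking pawl to clear the cap's lug. It moves down against a steady resistance of about 5 N, meets a hard end, and stays down when let go.
- release_top (a point): Centre of the top face of the release button, a black round cap 24 mm in diameter, 88 mm from the mount's axis on the machine's -x side; 116 mm above the table when up; it moves straight down when pressed; the grey block around it is 44 x 36 mm with its top 104 mm above the table.
- tray: Fixed shallow open stainless tray, empty, 200 (x) x 160 (y) x 25 mm, walls and floor 4 mm thick, origin at the centre of its underside. On the table to the left or right of the machine, the deep grey tub being on the other side.
- tub: Bystander: fixed deep grey tub 200 x 160 x 70 mm with three white rollers in it, origin at the centre of its underside.
- jar: Bystander: closed jar 60 mm in diameter, 100 mm high, origin under its centre.
- forming_cup: Bystander: steel cup 70 mm in diameter, 50 mm high, origin under its centre.
Things that resemble listed ones, but are neither listed nor needed, are in the scene too. What is shaped like the cap but purple is not meant.

How it is judged:
On the way, in this order (a step that is already met when the one before it is completed fails the run):
1. the release button is pressed down (value of joint release above 0.006 m), for 0.1 s.
2. the cap, still in the mount, is turned through more than 45 degrees (angle between the x axis of cap and the x axis of machine, either way round above 0.785 rad and z of cap in the frame of machine below 0.105 m), for 0.1 s.
3. the cap is lifted clear of the mount (z of cap in the frame of machine above 0.12 m), for 0.1 s.
At the end, for the whole second after the job is handed in: The cap stands upright (within 6 degrees), flat on the tray's floor (its underside less than 9 mm above the tray's underside, its centre within 80 mm along and 60 mm across of the tray's centre), released and at rest (x of cap in the frame of tray between -0.08 and 0.08 m and y of cap in the frame of tray between -0.06 and 0.06 m and z of cap in the frame of tray between 0 and 0.009 m and angle between cap's own z axis and vertical below 0.1 rad and linear speed of cap below 0.02 m/s); the robot touches nothing.
It fails at once if the hand presses on the machine or its button with more than 30 N (contact force between any of the fingers, the arm and machine above 30 N).
It fails at once if the cap is forced in its mount with more than 40 N (contact force between cap and machine above 40 N).
It fails at once if the cap is dropped or slammed into the tray (more than 40 N) (contact force between cap and tray above 40 N).
It fails at once if the jar or the cup is pushed more than 30 mm from its place (distance of any of jar, forming_cup from where it was at the start of the episode above 0.03 m).
It also fails if it takes over 72 s, if anything falls off the work surface, if the arm or the gripper's body presses on something with over 40 N, if the wrist force passes 120 N, or if a joint passes its speed limit or range.

ROBOT

A 7-joint arm with a two-finger parallel gripper is mounted at the origin on the work surface. World frame = base frame: x ahead of the robot, y to its left, z up, the work surface at z = 0. Lengths are in m, angles in rad, forces in N, time in s.
With the tool pointing down it reaches from about 0.4 to 0.85 m from the base axis. Payload 4.5 kg.
Tool frame: the origin (TCP) lies at the very end of the fingers, on their centre line; the grasp point (between the pads) lies 19 mm behind it (robot.grasp_offset is the distance from the TCP to the grasp point, in m); z points along the fingers, y is the direction in which the jaws open and shut (so a half turn about z gives the same grasp; the last joint's range is limited). The gripper opens to 85 mm and grips with 20 to 120 N. Pads are 22 mm wide; open, the fingers measure 114 mm over their backs; the gripper's body (76 mm by 85 mm) begins 54 mm behind the grasp point. The pads swing forward as they close: fully open they stand 13 mm farther back than shut.
Start: joints at [-1.157, 0.689, -0.195, 1.565, 0.157, 0.902, -0.215], TCP at [0.232, 0.58, 0.207] pointing down, gripper open.
Joint ranges: [-3.01, 3.01], [-0.46, 2.08], [-1.47, 1.51], [0.13, 2.56], [-1, 4.14], [0.04, 2.09], [-2.66, 2.66]. Speed limits (rad/s): [2.57, 2.57, 3.14, 3.14, 3.14, 3.14, 3.14].

INTERFACE

Orientations are given as a rotation vector (axis times angle).
In Python, from station import status, camera, camera_model, ticket, robot gives the robot as it stands.
- The arm moves only by the tool step_arm, never from a script. Its argument "commands" is a list of rows, each an object with "fingers": the opening, from 0 (shut) to 1 (fully open); "offset": the shift along the tool's x, y, z in mm, a list of three; "roll": the turn about the tool's z in degrees. A call has 1 to 20 rows; each row shifts and turns the pose as measured when the row begins, along the tool's axes as they then stand; what a row does not reach is not made up. A row lasts 1/10 s, in which the tool goes at most 50 mm and 8.59 degrees, less where a joint would pass 70% of its speed; a pose out of reach is approached as far as the arm can. A call with a gripper value outside its range is refused whole. The fingers move at their own pace and stop on an object; "force" is the grip in N (left out, the last holds). Time passes only in rows, so rows that do not move let the fingers close. It gives the time, the measured TCP pose, the force and the opening at its end, in the units of the state.
- status.get_obs(): the state, without advancing time (a new reading comes with each control period).
- camera(name): name is "scene" or "side" or "wrist"; returns the picture (384x512x3 uint8, red, green, blue); there is no depth.
- camera_model(name): a dict with "fovy" (degrees; the focal length in pixels is half the picture's height over the tangent of half this angle, whatever the lens; pixels are square), "cx", "cy" (the principal point, pixels), "distortion" ([k1, k2, p1, p2, k3] as OpenCV has them; the pictures are not rectified), "pose" (4x4, takes a point from camera to world coordinates); the wrist camera has in their place "tool_from_camera" (4x4, takes a point from camera to tool coordinates, whose origin is the TCP and whose axes are the flange's). Camera axes: x right, y down, z forward; pixel columns grow to the right and rows downward; lengths in m; the calibration is good to about 2 mm. A picture is of the moment at which its call begins: read the wrist's pose just before it. camera_model takes no time and is no camera call.
- ticket.close_job(): hands the job in, once; it reports no verdict.
The state is a dict: "clock": time; "joint_pos": joint angles; "dq": joint speeds; "joint_torque": joint torques, N m; "tool_pos": TCP position; "ee_rot": TCP orientation; "wrist_force": force on the tool from outside, world axes, zero at the start; "torque": the same for the moment, N m; "grip_width": finger opening in m.
Only numpy, scipy, OpenCV 4.12 (cv2) and the standard library are available. Lean on these libraries where they do the work, as an engineer would, in place of code of your own. Each camera call takes 0.05 s, during which the arm holds its last target.

## Working session

There is one attempt and no reset: what is moved stays moved. The work goes in short steps, Python scripts to look and compute and a tool call to move; the robot and the scene stay as the last step left them, time stands still between calls to the robot, and variables do not carry over. Pictures are saved under pics/ and viewed, and the job is handed in when it is done.

Besides the shell and the picture viewer there is one more tool, called after "Emit:" by a JSON object that holds its "name" and its "arguments". step_arm: Moves the arm, as the interface text tells. Its arguments: {"type":"object","properties":{"commands":{"type":"array","items":{"type":"object","properties":{"fingers":{"type":"number"},"offset":{"type":"array","items":{"type":"number"}},"roll":{"type":"number"}}}},"force":{"type":"number"}},"required":["commands"]}

```bash
ls; mkdir -p pics; python3 - <<'E'
from station import status,camera,camera_model,robot
import cv2,numpy as np
print(status.get_obs()); print(robot, getattr(robot,'grasp_offset',None))
for n in ['scene','side','wrist']:
    im=camera(n); cv2.imwrite(f'pics/{n}0.png',im[:,:,::-1]); print(n,camera_model(n))
E
```

```text
pics
{'clock': 0.0, 'joint_pos': array([-1.15716719,  0.68999084, -0.19447984,  1.56634344,  0.15730124,
        0.90248771, -0.21509229]), 'dq': array([-1.00465077e-03,  2.67202679e-04, -7.58741573e-04, -4.20813501e-04,
       -4.68544462e-04,  1.41076376e-03,  4.55564714e-05]), 'joint_torque': array([-5.89599604e-04, -5.39616644e+01, -1.26666013e+00, -1.58537364e+01,
        9.07064852e-03,  9.73588089e-03,  3.47458958e-06]), 'tool_pos': array([0.23153862, 0.57978787, 0.20627909]), 'ee_rot': array([-5.92914598e-01, -3.08493494e+00,  2.87373882e-03]), 'wrist_force': array([-0.04480164,  0.95999298,  0.06594239]), 'torque': array([ 0.06068122, -0.04118903,  0.00270681]), 'grip_width': 0.08530775566654747}
<Robot object at 0x7f5cd21c3a10> 0.0187
scene {'fovy': 46.242770912846446, 'cx': 256.35009181934623, 'cy': 190.91641106105422, 'distortion': array([-0.13168623,  0.        ,  0.        ,  0.        ,  0.        ]), 'pose': array([[-0.88215532,  0.3039737 , -0.35972486,  0.97617223],
       [ 0.47093548,  0.57691142, -0.66737769,  0.78926355],
       [ 0.00466411, -0.75813799, -
[... 345 characters left out ...]
, -0.69932438,  0.70950465, -0.67564295],
       [ 0.01112476, -0.71283444, -0.70124411,  0.74731286],
       [ 0.        ,  0.        ,  0.        ,  1.        ]])}
wrist {'fovy': 65.75532110221954, 'cx': 254.0819662362215, 'cy': 190.95277943354614, 'distortion': array([-0.07274034,  0.        ,  0.        ,  0.        ,  0.        ]), 'tool_from_camera': array([[ 1.29780164e-03, -9.46703273e-01, -3.22104374e-01,
         8.34886673e-02],
       [ 9.99998208e-01,  1.67252484e-03, -8.86623884e-04,
         1.14612585e-03],
       [ 1.37809730e-03, -3.22102646e-01,  9.46703748e-01,
        -1.66620781e-01],
       [ 0.00000000e+00,  0.00000000e+00,  0.00000000e+00,
         1.00000000e+00]])}
```

View pics/scene0.png

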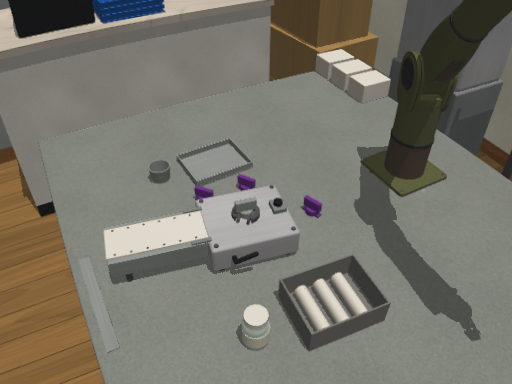

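View pics/side0.png

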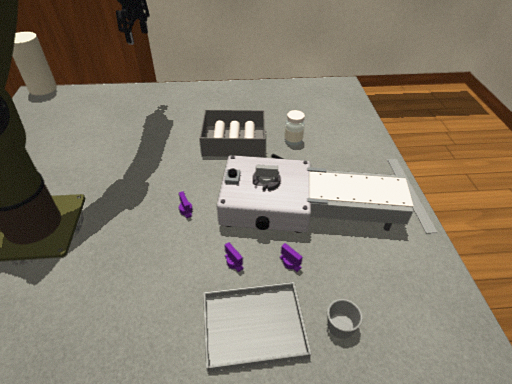

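View pics/wrist0.png

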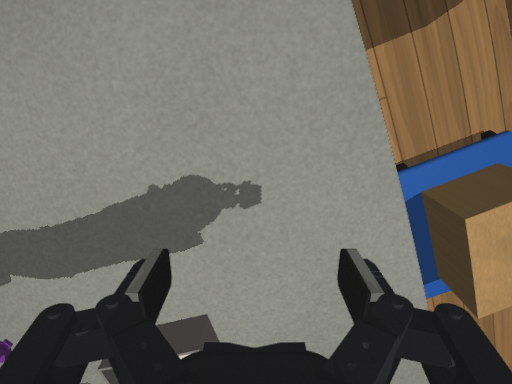

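Scene: machine at the centre, button (scene 278,202 / side 232,173), cap on mount (scene 246,208 / side 267,178). The tray is on the -y side (side 255,325), with the tub and jar on +y and three purple decoys around. I'll zoom in.

```bash
cat > h.py <<'E'
import numpy as np,cv2
from scipy.spatial.transform import Rotation as R
from station import status,camera,camera_model,robot
def K(m):
    f=192/np.tan(np.radians(m['fovy'])/2); return np.array([[f,0,m['cx']],[0,f,m['cy']],[0,0,1]])
def campose(n,obs=None):
    m=camera_model(n)
    if n!='wrist': return m,m['pose']
    T=np.eye(4);T[:3,:3]=R.from_rotvec(obs['ee_rot']).as_matrix();T[:3,3]=obs['tool_pos']
    return m,T@m['tool_from_camera']
def ray(n,uv,obs=None):
    m,P=campose(n,obs)
    p=cv2.undistortPoints(np.array([[uv]],float),K(m),m['distortion'])[0,0]
    d=P[:3,:3]@np.array([p[0],p[1],1]); return P[:3,3],d
def onz(n,uv,z,obs=None):
    o,d=ray(n,uv,obs); return o+d*(z-o[2])/d[2]
def proj(n,pts,obs=None):
    m,P=campose(n,obs); Q=np.linalg.inv(P)
    r,_=cv2.Rodrigues(Q[:3,:3])
    return cv2.projectPoints(np.array(pts,float),r,Q[:3,3],K(m),m['distortion'])[0][:,0]
E
python3 - <<'E'
import cv2
for n,(x,y,w,h) in {'scene':(180,170,140,110),'side':(200,140,130,100)}.items():
    im=cv2.imread(f'pics/{n}0.png')[y:y+h,x:x+w]
    cv2.imwrite(f'pics/{n}0z.png',cv2.resize(im,None,fx=5.5,fy=5.4,interpolation=cv2.INTER_CUBIC))
im=cv2.imread('pics/side0.png')[270:384,190:320]
cv2.imwrite('pics/tray0z.png',cv2.resize(im,None,fx=5,fy=5))
E
```

```text
(no output)
```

View pics/scene0z.png

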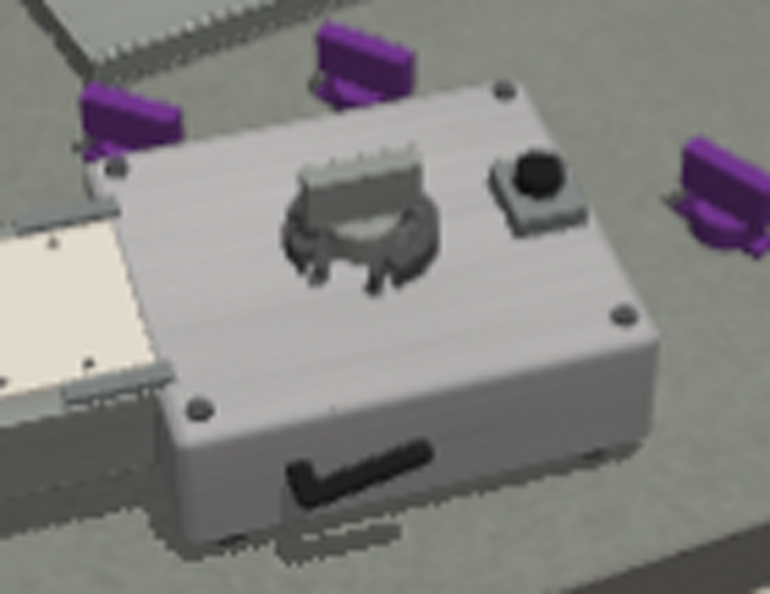

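View pics/side0z.png

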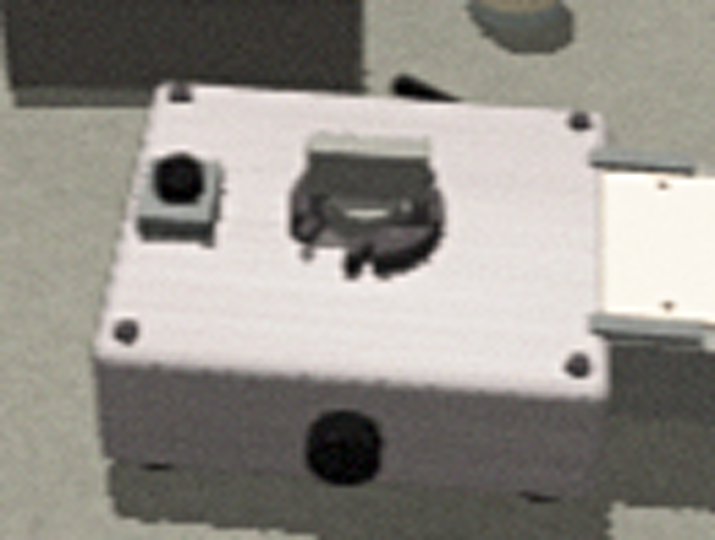

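View pics/tray0z.png

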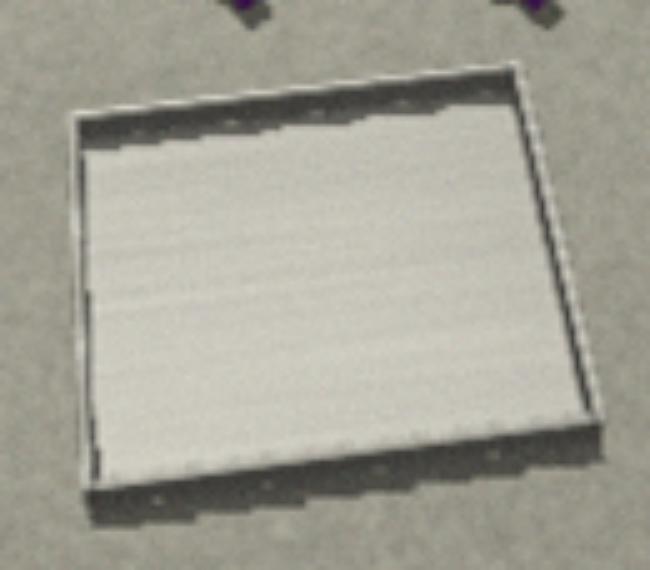

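```bash
python3 - <<'E'
from h import *
S=lambda p:((p[0]+.5)/5.5-.5+180,(p[1]+.5)/5.4-.5+170)
D=lambda p:((p[0]+.5)/5.5-.5+200,(p[1]+.5)/5.4-.5+140)
T=lambda p:((p[0]+.5)/5-.5+190,(p[1]+.5)/5-.5+270)
print('screws')
for a,b in [((504,90),(126,331)),((623,316),(180,92)),((199,409),(580,121)),((115,168),(577,365))]:
    print(onz('scene',S(a),.091)[:2],onz('side',D(b),.091)[:2])
print('button',onz('scene',S((539,170)),.116),onz('side',D((178,176)),.116))
print('bar top ends', [onz('scene',S(p),.1395)[:2] for p in [(300,170),(418,157)]],[onz('side',D(p),.1395)[:2] for p in [(310,145),(430,147)]])
c=[onz('side',T(p),.025)[:2] for p in [(75,116),(517,68),(600,428),(90,490)]]
print('tray',c,np.mean(c,0))
E
```

```text
screws
[ 0.48489299 -0.03496189] [ 0.48430045 -0.03404849]
[0.51725636 0.13271714] [0.51536056 0.13476053]
[0.71277966 0.09553355] [0.71222127 0.09705825]
[ 0.68275022 -0.07111825] [ 0.68041551 -0.07021612]
button [0.51494832 0.05034334 0.116     ] [0.51132943 0.0415292  0.116     ]
bar top ends [array([0.62574211, 0.02144373]), array([0.57360587, 0.03860125])] [array([0.57145907, 0.03197364]), array([0.62552567, 0.02654254])]
tray [array([ 0.43755809, -0.24328396]), array([ 0.63156129, -0.23513831]), array([ 0.63837645, -0.39307783]), array([ 0.44486116, -0.39987795])] [ 0.53808925 -0.31784451]
```

```bash
cat >> h.py <<'E'
def tool():
    o=status.get_obs(); M=R.from_rotvec(o['ee_rot']).as_matrix(); return o,M
def yaw_of_y(M): return np.degrees(np.arctan2(M[1,1],M[0,1]))
def goto(p,yawy=None):
    """offset (tool axes, mm) and roll (deg) to reach p with tool y at yaw (mod 180)"""
    o,M=tool(); d=M.T@(np.array(p)-o['tool_pos'])*1000
    print('t',round(o['clock'],2),'tcp',o['tool_pos'].round(4),'z',M[:,2].round(3),'yawy',yaw_of_y(M).round(2),'F',o['wrist_force'].round(1),'T',o['torque'].round(2),'w',round(o['grip_width'],4),'q',o['joint_pos'].round(2))
    print('offset',d.round(1))
    if yawy is not None:
        r=(yawy-yaw_of_y(M)+90)%180-90; print('roll',-r)
E
python3 -c "
from h import *
goto([.5123,.047,.207],79.5)
o,M=tool();print(M.round(3))"
```

```text
t 0.15 tcp [0.2316 0.58   0.2065] z [-0.    -0.001 -1.   ] yawy 68.24 F [-1.  -0.5  0.2] T [-0.02 -0.01 -0.07] w 0.0856 q [-1.16  0.69 -0.19  1.57  0.16  0.9  -0.22]
offset [-4.583e+02 -3.909e+02  1.000e-01]
roll -11.262464925395406
[[-0.929  0.371 -0.   ]
 [ 0.371  0.929 -0.001]
 [-0.    -0.001 -1.   ]]
```

Emit:
{"name": "step_arm", "arguments": {"commands": [{"fingers": 0,"offset": [-30,-25.6,0],"roll": 0},{"fingers": 0,"offset": [-30,-25.6,0],"roll": 0},{"fingers": 0,"offset": [-30,-25.6,0],"roll": 0},{"fingers": 0,"offset": [-30,-25.6,0],"roll": 0},{"fingers": 0,"offset": [-30,-25.6,0],"roll": 0},{"fingers": 0,"offset": [-30,-25.6,0],"roll": 0},{"fingers": 0,"offset": [-30,-25.6,0],"roll": 0},{"fingers": 0,"offset": [-30,-25.6,0],"roll": 0},{"fingers": 0,"offset": [-30,-25.6,0],"roll": 0},{"fingers": 0,"offset": [-30,-25.6,0],"roll": 0}]}}

```text
clock: 1.15
tool_pos: [0.4173, 0.2251, 0.2028]
ee_rot: [-0.571, -3.084, -0.001]
wrist_force: [0.8, -0.6, -1.0]
grip_width: -0.0001
```

```bash
python3 -c "
from h import *
goto([.5123,.047,.207],79.5)"
```

```text
t 1.15 tcp [0.4173 0.2251 0.2028] z [-0.005  0.002 -1.   ] yawy 69.03 F [ 0.8 -0.6 -1. ] T [-0.04 -0.05  0.03] w -0.0001 q [-0.42  0.51 -0.26  2.01  0.2   0.65  0.4 ]
offset [-152.4 -132.3   -5.1]
roll -10.47197035033065
```

Emit:
{"name": "step_arm", "arguments": {"commands": [{"fingers": 0,"offset": [-35,-30,-1],"roll": 0},{"fingers": 0,"offset": [-35,-30,-1],"roll": 0},{"fingers": 0,"offset": [-35,-30,-1],"roll": 0},{"fingers": 0,"offset": [-35,-30,-1],"roll": 0},{"fingers": 0,"offset": [0,0,0],"roll": -6},{"fingers": 0,"offset": [0,0,0],"roll": -5},{"fingers": 0,"offset": [0,0,0],"roll": 0}]}}

```text
clock: 1.85
tool_pos: [0.5106, 0.0461, 0.2048]
ee_rot: [-0.285, -3.124, 0.004]
wrist_force: [0.4, 0.8, 0.2]
grip_width: 0.0002
```

```bash
python3 -c "
from h import *
goto([.5123,.047,.207],79.5)
im=camera('wrist');cv2.imwrite('pics/w1.png',im[:,:,::-1])"
```

```text
t 1.85 tcp [0.5106 0.0461 0.2048] z [-0.005 -0.002 -1.   ] yawy 79.56 F [0.4 0.8 0.2] T [ 0.02 -0.   -0.  ] w 0.0002 q [ 0.03  0.56 -0.33  1.89  0.26  0.74  0.94]
offset [-1.5  1.2 -2.2]
roll 0.0618971801774677
```

View pics/w1.png

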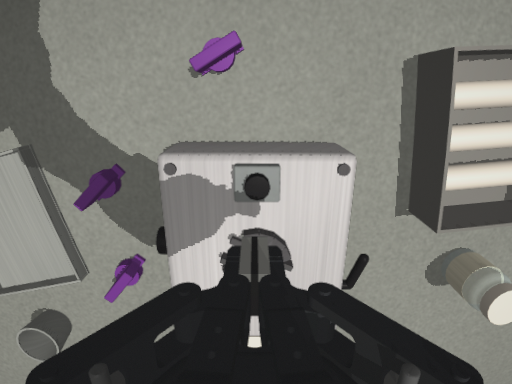

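The wrist view shows the button at (257,186), its block, and two screws at (170,169) and (343,169). The fingers cover the cap.

```bash
python3 -c "
from h import *
o,M=tool()
print(onz('wrist',(257,185),.116,o))
for p in [(170,169),(343,169)]: print(onz('wrist',p,.091,o))
for p in [(234,164),(279,164),(281,202),(234,202)]: print('blk',onz('wrist',p,.104,o))
"
```

```text
[0.5085186  0.05036879 0.116     ]
[ 0.48472123 -0.03184818  0.091     ]
[0.51515931 0.13481172 0.091     ]
blk [0.48839976 0.03247134 0.104     ]
blk [0.49587039 0.07336237 0.104     ]
blk [0.53324456 0.06945287 0.104     ]
blk [0.52512658 0.02490875 0.104     ]
```

Emit:
{"name": "step_arm", "arguments": {"commands": [{"fingers": 0,"offset": [-1,1,30],"roll": 0},{"fingers": 0,"offset": [0,0,30],"roll": 0},{"fingers": 0,"offset": [0,0,15],"roll": 0},{"fingers": 0,"offset": [0,0,5],"roll": 0},{"fingers": 0,"offset": [0,0,0],"roll": 0}]}}

```text
clock: 2.4
tool_pos: [0.5119, 0.051, 0.1234]
ee_rot: [-0.294, -3.126, 0.001]
wrist_force: [0.5, 0.6, -0.1]
grip_width: -0.0002
```

```bash
python3 -c "
from h import *
goto([.5117,.047,.116],79.5)"
```

```text
t 2.4 tcp [0.5119 0.051  0.1234] z [-0.002 -0.    -1.   ] yawy 79.24 F [ 0.5  0.6 -0.1] T [ 0.02 -0.05 -0.01] w -0.0002 q [-0.03  0.68 -0.27  1.97  0.33  0.53  0.86]
offset [-0.6 -4.   7.4]
roll -0.25987029623921387
```

Emit:
{"name": "step_arm", "arguments": {"commands": [{"fingers": 0,"offset": [-0.5,-3,3],"roll": 0},{"fingers": 0,"offset": [0,0,2],"roll": 0},{"fingers": 0,"offset": [0,0,2],"roll": 0},{"fingers": 0,"offset": [0,0,2],"roll": 0}]}}

```text
clock: 2.8
tool_pos: [0.5137, 0.0487, 0.1164]
ee_rot: [0.295, 3.125, 0.002]
wrist_force: [0.0, -1.0, -0.2]
grip_width: 0.0001
```

```bash
python3 -c "
from h import *
goto([.5117,.047,.108],79.5)"
```

```text
t 2.8 tcp [0.5137 0.0487 0.1164] z [ 0.003  0.001 -1.   ] yawy 79.2 F [ 0.  -1.  -0.2] T [-0.02 -0.01 -0.01] w 0.0001 q [-0.03  0.7  -0.26  1.98  0.34  0.51  0.86]
offset [ 1.6 -2.   8.4]
roll -0.3017349705153265
```

Emit:
{"name": "step_arm", "arguments": {"commands": [{"fingers": 0,"offset": [1,-1,2],"roll": 0},{"fingers": 0,"offset": [0,0,2],"roll": 0},{"fingers": 0,"offset": [0,0,2],"roll": 0}]}}

```text
clock: 3.1
tool_pos: [0.5128, 0.0478, 0.1105]
ee_rot: [0.296, 3.123, 0.002]
wrist_force: [0.3, 0.3, -0.2]
grip_width: -0.0
```

Emit:
{"name": "step_arm", "arguments": {"commands": [{"fingers": 0,"offset": [0,0,2],"roll": 0},{"fingers": 0,"offset": [0,0,2],"roll": 0}]}}

```text
clock: 3.3
tool_pos: [0.5128, 0.0478, 0.1061]
ee_rot: [0.296, 3.124, 0.002]
wrist_force: [0.7, 0.6, 0.6]
grip_width: -0.0
```

No contact force at z=0.106, so I'll take a look.

```bash
python3 -c "
from h import *
goto([.5117,.047,.108],79.5)
a=[]
for n,(x,y,w,h) in {'scene':(220,160,100,80),'side':(190,130,100,80)}.items():
    im=camera(n)[y:y+h,x:x+w,::-1];a.append(cv2.resize(im,None,fx=4,fy=4,interpolation=cv2.INTER_CUBIC))
cv2.imwrite('pics/b2.png',np.hstack(a))
print(status.get_obs()['wrist_force'])
im=camera('wrist');cv2.imwrite('pics/w2.png',im[:,:,::-1])
"
```

```text
t 3.3 tcp [0.5128 0.0478 0.1061] z [ 0.004  0.001 -1.   ] yawy 79.16 F [0.7 0.6 0.6] T [-0.01  0.01  0.  ] w -0.0 q [-0.03  0.71 -0.25  1.99  0.35  0.48  0.85]
offset [ 1.  -1.  -1.9]
roll -0.33540630529651594
[ 0.13048707 -0.49178125 -0.23076108]
```

View pics/b2.png

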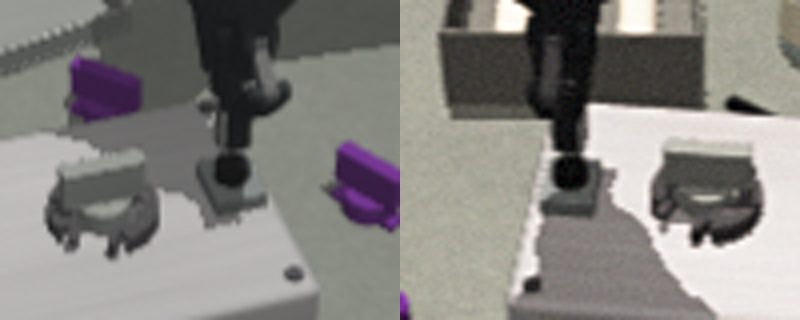

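View pics/w2.png

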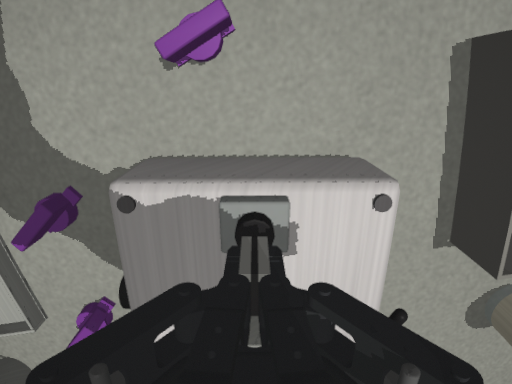

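```bash
python3 -c "
from h import *
o,M=tool();p=o['tool_pos']
for n,(x,y) in {'scene':(220,160),'side':(190,130)}.items():
    q=proj(n,[p,p+[0,0,.01],[.512,.047,.116],[.512,.047,.108]]);print(n,(q-[x,y])*4+1.5)
print(proj('wrist',[p],o))
"
```

```text
scene [[232.27398606 173.59994634]
 [232.82386813 162.23478584]
 [233.199683   161.3494587 ]
 [232.75805781 170.44919051]]
side [[171.61063049 175.27163385]
 [171.09757179 163.53995166]
 [170.0138429  164.52350304]
 [170.43143542 173.92166166]]
[[252.31527824 231.46481901]]
```

Emit:
{"name": "step_arm", "arguments": {"commands": [{"fingers": 0,"offset": [0,0,1.5],"roll": 0}]}}

```text
clock: 3.55
tool_pos: [0.5129, 0.0478, 0.1047]
ee_rot: [0.296, 3.123, 0.002]
wrist_force: [-0.1, -1.3, -0.7]
grip_width: -0.0
```

```bash
python3 -c "
from h import *
goto([.5117,.047,.108],79.5)
a=[]
o=cv2.imread('pics/scene0.png')[185:225,255:305]
im=camera('scene')[185:225,255:305,::-1]
f=lambda i:cv2.resize(np.clip(i.astype(float)*2,0,255).astype('uint8'),None,fx=8,fy=8,interpolation=cv2.INTER_NEAREST)
cv2.imwrite('pics/b3.png',np.hstack([f(o),f(im)]))
"
```

```text
t 3.55 tcp [0.5129 0.0478 0.1047] z [ 0.004  0.001 -1.   ] yawy 79.17 F [-0.1 -1.3 -0.7] T [-0.06 -0.05 -0.01] w -0.0 q [-0.03  0.71 -0.24  1.99  0.35  0.47  0.85]
offset [ 1.  -1.  -3.3]
roll -0.33314638306842426
```

View pics/b3.png

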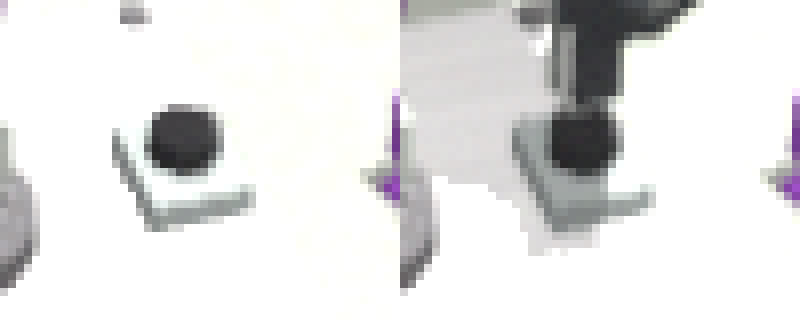

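The fingertips look about 15–20 mm above the reported TCP and the button is still up. I'll keep going down by feel.

Emit:
{"name": "step_arm", "arguments": {"commands": [{"fingers": 0,"offset": [0,0,2],"roll": 0},{"fingers": 0,"offset": [0,0,2],"roll": 0}]}}

```text
clock: 3.8
tool_pos: [0.5129, 0.0478, 0.1004]
ee_rot: [0.296, 3.123, 0.002]
wrist_force: [-0.3, 0.8, 0.6]
grip_width: 0.0001
```

Emit:
{"name": "step_arm", "arguments": {"commands": [{"fingers": 0,"offset": [0,0,2],"roll": 0}]}}

```text
clock: 3.9
tool_pos: [0.513, 0.0478, 0.0982]
ee_rot: [0.296, 3.123, 0.002]
wrist_force: [-0.0, -0.0, -0.3]
grip_width: 0.0001
```

Emit:
{"name": "step_arm", "arguments": {"commands": [{"fingers": 0,"offset": [0,0,2],"roll": 0}]}}

```text
clock: 4.0
tool_pos: [0.5129, 0.0478, 0.096]
ee_rot: [0.296, 3.124, 0.002]
wrist_force: [0.0, 0.3, -0.9]
grip_width: 0.0002
```

```bash
python3 -c "
from h import *
f=lambda i:cv2.resize(np.clip(i.astype(float)*2,0,255).astype('uint8'),None,fx=8,fy=8,interpolation=cv2.INTER_NEAREST)
a=camera('scene')[165:225,255:305,::-1];b=camera('side')[145:205,207:257,::-1]
cv2.imwrite('pics/b4.png',np.hstack([f(a),f(b)]))
"
```

```text
(no output)
```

View pics/b4.png

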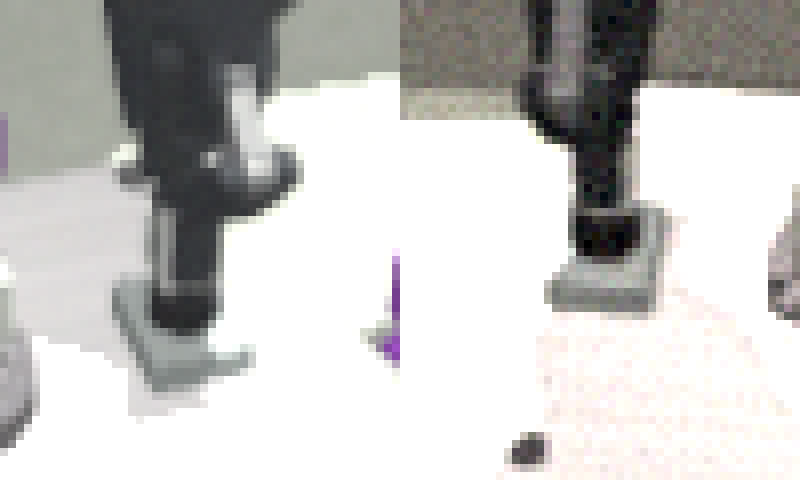

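```bash
cat >> h.py <<'E'
def tri(a,b):
    A=[];B=[]
    for n,uv in (a,b):
        o,d=ray(n,uv); d/=np.linalg.norm(d); P=np.eye(3)-np.outer(d,d); A.append(P);B.append(P@o)
    return np.linalg.lstsq(np.vstack(A),np.hstack(B),rcond=None)[0]
E
python3 -c "
from h import *
print(tri(('scene',(277.4,201)),('side',(232.4,171))))
for z in (.1,.108,.116,.12): print(z,onz('scene',(277.4,201),z),onz('side',(232.4,171),z))
"
```

```text
[0.5133024  0.04792972 0.11396191]
0.1 [0.50581314 0.03473483 0.1       ] [0.51289753 0.06429501 0.1       ]
0.108 [0.51052817 0.04229848 0.108     ] [0.51277394 0.05515028 0.108     ]
0.116 [0.51524321 0.04986212 0.116     ] [0.51265035 0.04600554 0.116     ]
0.12 [0.51760073 0.05364395 0.12      ] [0.51258856 0.04143318 0.12      ]
```

Emit:
{"name": "step_arm", "arguments": {"commands": [{"fingers": 0,"offset": [0,0,1.5],"roll": 0}]}}

```text
clock: 4.2
tool_pos: [0.5129, 0.0478, 0.0944]
ee_rot: [0.296, 3.124, 0.002]
wrist_force: [0.2, -0.8, -0.3]
grip_width: -0.0001
```

Emit:
{"name": "step_arm", "arguments": {"commands": [{"fingers": 0,"offset": [0,0,1.5],"roll": 0}]}}

```text
clock: 4.3
tool_pos: [0.5129, 0.0478, 0.0928]
ee_rot: [0.296, 3.124, 0.002]
wrist_force: [0.5, 0.5, -0.3]
grip_width: 0.0002
```

Emit:
{"name": "step_arm", "arguments": {"commands": [{"fingers": 0,"offset": [0,0,1.5],"roll": 0}]}}

```text
clock: 4.4
tool_pos: [0.513, 0.0479, 0.0913]
ee_rot: [0.296, 3.123, 0.002]
wrist_force: [-1.4, -0.2, 4.7]
grip_width: -0.0001
```

Emit:
{"name": "step_arm", "arguments": {"commands": [{"fingers": 0,"offset": [0,0,1.5],"roll": 0}]}}

```text
clock: 4.5
tool_pos: [0.513, 0.0479, 0.09]
ee_rot: [0.296, 3.123, 0.002]
wrist_force: [-1.6, 0.0, 3.6]
grip_width: -0.0001
```

Contact felt at TCP z≈0.092, so the tip really is about 24 mm above the reported TCP. Pressing on.

Emit:
{"name": "step_arm", "arguments": {"commands": [{"fingers": 0,"offset": [0,0,1.5],"roll": 0}]}}

```text
clock: 4.6
tool_pos: [0.513, 0.0479, 0.0887]
ee_rot: [0.296, 3.123, 0.002]
wrist_force: [-0.7, 0.5, 4.0]
grip_width: -0.0002
```

Emit:
{"name": "step_arm", "arguments": {"commands": [{"fingers": 0,"offset": [0,0,1.5],"roll": 0}]}}

```text
clock: 4.7
tool_pos: [0.513, 0.0478, 0.0873]
ee_rot: [0.296, 3.123, 0.002]
wrist_force: [-0.5, -0.3, 4.4]
grip_width: -0.0004
```

Emit:
{"name": "step_arm", "arguments": {"commands": [{"fingers": 0,"offset": [0,0,1.2],"roll": 0}]}}

```text
clock: 4.8
tool_pos: [0.513, 0.0479, 0.0861]
ee_rot: [0.296, 3.123, 0.002]
wrist_force: [-0.0, -0.2, 4.8]
grip_width: 0.0003
```

Emit:
{"name": "step_arm", "arguments": {"commands": [{"fingers": 0,"offset": [0,0,1],"roll": 0}]}}

```text
clock: 4.9
tool_pos: [0.513, 0.0478, 0.0851]
ee_rot: [0.296, 3.123, 0.002]
wrist_force: [-0.9, -0.9, 4.1]
grip_width: -0.0005
```

Emit:
{"name": "step_arm", "arguments": {"commands": [{"fingers": 0,"offset": [0,0,1],"roll": 0}]}}

```text
clock: 5.0
tool_pos: [0.513, 0.0479, 0.084]
ee_rot: [0.296, 3.123, 0.002]
wrist_force: [-0.2, -0.2, 5.7]
grip_width: -0.0
```

Emit:
{"name": "step_arm", "arguments": {"commands": [{"fingers": 0,"offset": [0,0,0.7],"roll": 0}]}}

```text
clock: 5.1
tool_pos: [0.513, 0.0478, 0.0838]
ee_rot: [0.296, 3.122, 0.001]
wrist_force: [-3.5, -0.4, 17.1]
grip_width: -0.0002
```

Emit:
{"name": "step_arm", "arguments": {"commands": [{"fingers": 0,"offset": [0,0,0.7],"roll": 0}]}}

```text
clock: 5.2
tool_pos: [0.513, 0.0478, 0.0838]
ee_rot: [0.296, 3.122, 0.001]
wrist_force: [-3.3, -0.4, 15.0]
grip_width: -0.0
```

The button met its hard end at 15–17 N after 8 mm of travel. Now I'll retract and open the gripper.

Emit:
{"name": "step_arm", "arguments": {"commands": [{"fingers": 0,"offset": [0,0,-5],"roll": 0},{"fingers": 0,"offset": [0,0,-25],"roll": 0},{"fingers": 0.6,"offset": [0,0,-40],"roll": 0},{"fingers": 0.6,"offset": [0,0,-30],"roll": 0},{"fingers": 0.6,"offset": [0,0,0],"roll": 0},{"fingers": 0.6,"offset": [0,0,0],"roll": 0}]}}

```text
clock: 5.8
tool_pos: [0.5124, 0.0479, 0.1854]
ee_rot: [0.296, 3.124, 0.001]
wrist_force: [-0.2, 0.2, -0.2]
grip_width: 0.051
```

```bash
python3 -c "
from h import *
goto([.599,.030,.15],79.5)
im=camera('wrist');cv2.imwrite('pics/w5.png',im[:,:,::-1])
f=lambda i:cv2.resize(i,None,fx=6,fy=6,interpolation=cv2.INTER_CUBIC)
a=camera('scene')[175:245,220:285,::-1];b=camera('side')[145:215,220:285,::-1]
cv2.imwrite('pics/b5.png',np.hstack([f(a),f(b)]))
"
```

```text
t 5.8 tcp [0.5124 0.0479 0.1854] z [ 0.003  0.001 -1.   ] yawy 79.19 F [-0.2  0.2 -0.2] T [-0.    0.03 -0.01] w 0.051 q [ 0.02  0.59 -0.32  1.92  0.28  0.68  0.91]
offset [-88.3  -1.4  35.7]
roll -0.30964035295379233
```

View pics/w5.png

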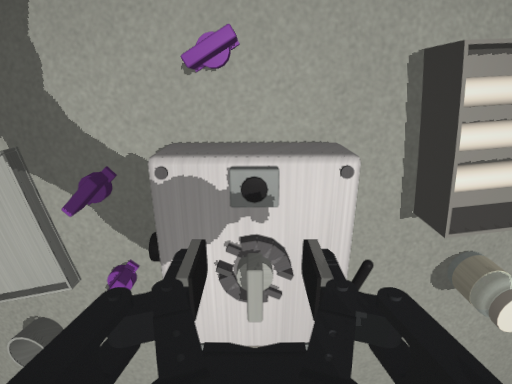

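View pics/b5.png

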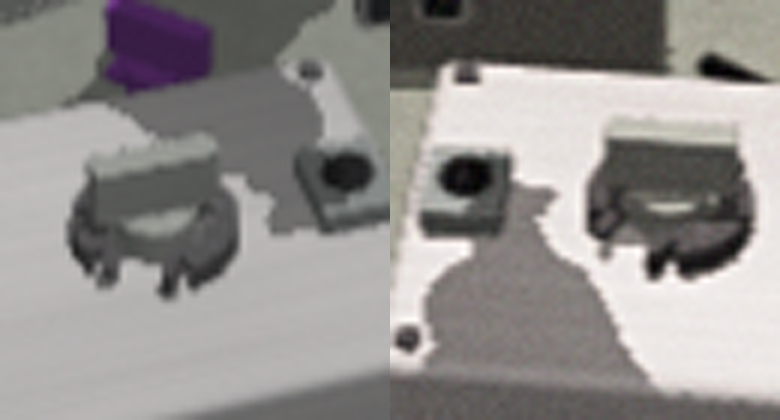

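```bash
python3 -c "
import cv2
im=cv2.imread('pics/w5.png')[225:340,195:320]
cv2.imwrite('pics/w5z.png',cv2.resize(im,None,fx=5,fy=5,interpolation=cv2.INTER_CUBIC))"
```

```text
(no output)
```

View pics/w5z.png

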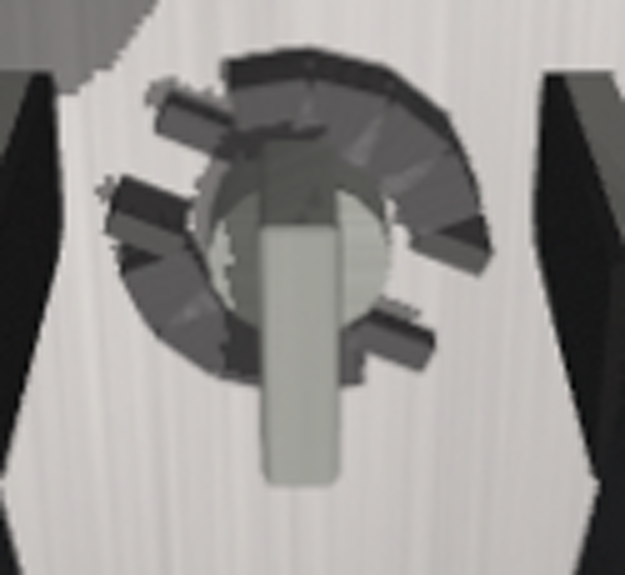

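Bar top spans wrist px (247–263, 270–322). The gaps lie roughly 60–65° anticlockwise of the bar.

```bash
python3 -c "
from h import *
o,M=tool()
W=lambda p:((p[0]+.5)/5-.5+195,(p[1]+.5)/5-.5+225)
c=np.array([onz('wrist',W(p),.1395,o) for p in [(262,228),(337,228),(340,483),(265,483)]])
print(c,c.mean(0)); d=(c[3]+c[2]-c[0]-c[1])/2; print('yaw',np.degrees(np.arctan2(d[1],d[0])),np.linalg.norm(d), np.linalg.norm(c[1]-c[0]))
g=np.array([onz('wrist',W(p),.1035,o) for p in [(195,150),(400,285)]]);d=g[1]-g[0];print('gap',np.degrees(np.arctan2(d[1],d[0])),g)
goto(list(c.mean(0)[:2])+[.15],79.5)
"
```

```text
[[0.56816295 0.03233032 0.1395    ]
 [0.57047808 0.04459809 0.1395    ]
 [0.62385406 0.03558786 0.1395    ]
 [0.6213515  0.02232663 0.1395    ]] [0.59596165 0.03371073 0.1395    ]
yaw -10.11661310664772 0.05412376697133763 0.012484306840364898
gap 41.65476529757118 [[0.57221417 0.01765318 0.1035    ]
 [0.60980816 0.05109501 0.1035    ]]
t 5.95 tcp [0.5117 0.0479 0.1844] z [ 0.001  0.    -1.   ] yawy 79.21 F [-0.4  0.7  0.3] T [-0.02 -0.05 -0.01] w 0.0514 q [ 0.02  0.59 -0.32  1.92  0.28  0.68  0.91]
offset [-85.4   1.8  34.5]
roll -0.29227463901379735
```

Emit:
{"name": "step_arm", "arguments": {"commands": [{"fingers": 0.6,"offset": [-30,0,8],"roll": 0},{"fingers": 0.6,"offset": [-30,0,8],"roll": 0},{"fingers": 0.6,"offset": [-27,0,8],"roll": 0},{"fingers": 0.6,"offset": [0,0,0],"roll": 0}]}}

```text
clock: 6.35
tool_pos: [0.596, 0.0309, 0.1543]
ee_rot: [-0.291, -3.12, 0.004]
wrist_force: [-0.2, -0.3, -0.2]
grip_width: 0.0516
```

```bash
python3 -c "
from h import *
goto([.5975,.0316,.09],79.5)
im=camera('wrist');cv2.imwrite('pics/w6.png',im[:,:,::-1])
"
```

```text
t 6.35 tcp [0.596  0.0309 0.1543] z [-0.009 -0.002 -1.   ] yawy 79.36 F [-0.2 -0.3 -0.2] T [0.   0.01 0.01] w 0.0516 q [ 0.05  0.73 -0.31  1.69  0.3   0.77  0.98]
offset [-1.9  1.2 64.3]
roll -0.14229744779655107
```

View pics/w6.png

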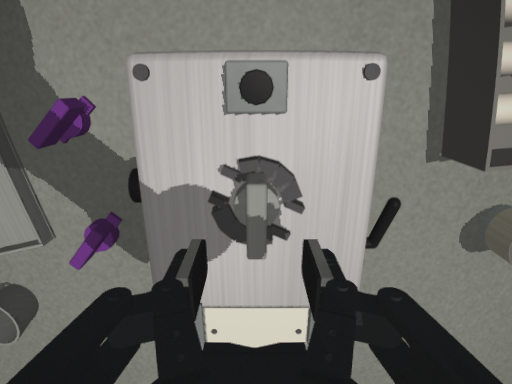

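```bash
python3 -c "
import cv2
im=cv2.imread('pics/w6.png')[150:280,190:325]
cv2.imwrite('pics/w6z.png',cv2.resize(im,None,fx=4.5,fy=4.5,interpolation=cv2.INTER_CUBIC))"
```

```text
(no output)
```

View pics/w6z.png

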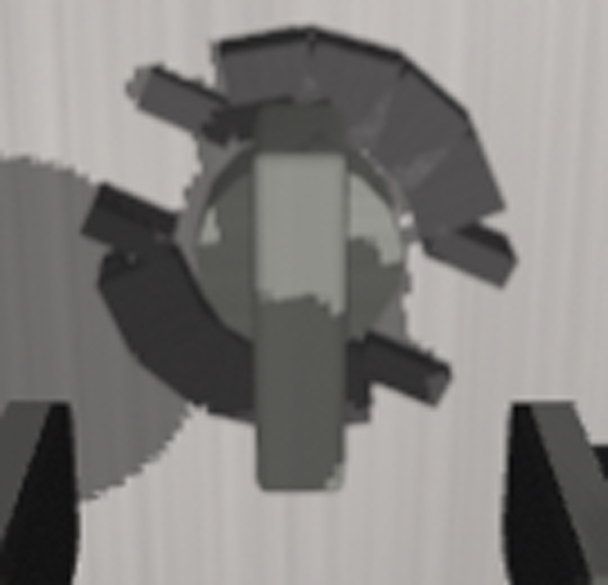

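```bash
python3 -c "
from h import *
o,M=tool()
W=lambda p:((p[0]+.5)/4.5-.5+190,(p[1]+.5)/4.5-.5+150)
c=np.array([onz('wrist',W(p),.1395,o) for p in [(255,153),(347,153),(344,490),(258,490)]])
print(c.mean(0)); d=(c[3]+c[2]-c[0]-c[1])/2; print('yaw',np.degrees(np.arctan2(d[1],d[0])),np.linalg.norm(d), np.linalg.norm(c[1]-c[0]))
g=np.array([onz('wrist',W(p),.1035,o) for p in [(155,160),(440,310)]]);d=g[1]-g[0];print('gap',np.degrees(np.arctan2(d[1],d[0])),g.mean(0))
goto(list(c.mean(0)[:2])+[.09],79.5)
print(onz('wrist',W((255,0)),.108,o)); print(onz('wrist',(256.5,87),.108,o))
"
```

```text
[0.5952152 0.0339951 0.1395   ]
yaw -10.359191953176614 0.05482867784435746 0.013111889756917539
gap 50.30855560570547 [0.59382312 0.03419577 0.1035    ]
t 6.4 tcp [0.5939 0.0315 0.1545] z [-0.011 -0.002 -1.   ] yawy 79.41 F [-0.5  0.1 -0.4] T [ 0.07 -0.01 -0.02] w 0.0511 q [ 0.05  0.73 -0.31  1.7   0.3   0.77  0.98]
offset [-1.5  2.9 64.4]
roll -0.08567045881304125
[0.55088697 0.03464563 0.108     ]
[0.50952729 0.04976909 0.108     ]
```

Emit:
{"name": "step_arm", "arguments": {"commands": [{"fingers": 0.6,"offset": [-3,1,20],"roll": 0},{"fingers": 0.6,"offset": [0,0,10],"roll": 0},{"fingers": 0.6,"offset": [0,0,2],"roll": 0},{"fingers": 0.6,"offset": [0,0,0],"roll": 0}]}}

```text
clock: 6.8
tool_pos: [0.5923, 0.033, 0.1196]
ee_rot: [-0.285, -3.111, 0.006]
wrist_force: [-0.7, 0.4, -0.2]
grip_width: 0.0513
```

```bash
python3 -c "
from h import *
goto([.5975,.0325,.09],79.5)
f=lambda i:cv2.resize(i,None,fx=5,fy=5,interpolation=cv2.INTER_CUBIC)
a=camera('scene')[160:240,210:285,::-1];b=camera('side')[130:210,225:300,::-1]
cv2.imwrite('pics/b7.png',np.hstack([f(a),f(b)]))
"
```

```text
t 6.8 tcp [0.5923 0.033  0.1196] z [-0.018 -0.002 -1.   ] yawy 79.55 F [-0.7  0.4 -0.2] T [0.04 0.02 0.04] w 0.0513 q [ 0.03  0.78 -0.3   1.72  0.32  0.71  0.96]
offset [-5.7  0.6 29.6]
roll 0.049450877698021145
```

View pics/b7.png

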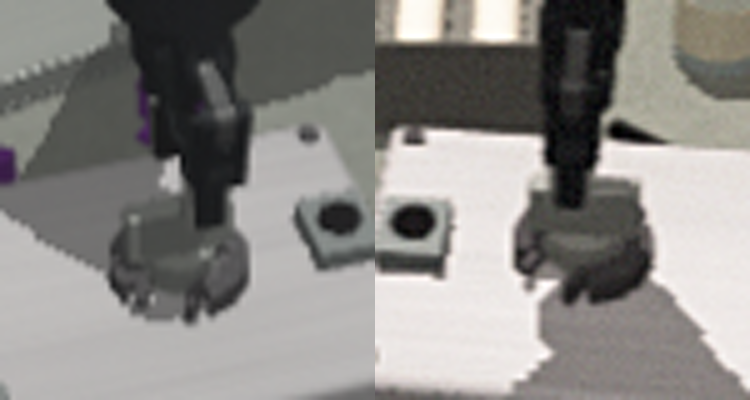

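Emit:
{"name": "step_arm", "arguments": {"commands": [{"fingers": 0.6,"offset": [-3,0,3],"roll": 0},{"fingers": 0.6,"offset": [-3,0,4],"roll": 0},{"fingers": 0.6,"offset": [0,0,4],"roll": 0},{"fingers": 0.6,"offset": [0,0,4],"roll": 0}]}}

```text
clock: 7.3
tool_pos: [0.6009, 0.032, 0.1066]
ee_rot: [-0.286, -3.117, 0.004]
wrist_force: [0.5, -1.0, 0.0]
grip_width: 0.0513
```

```bash
python3 -c "
from h import *
goto([.5975,.0325,.09],79.5)
"
```

```text
t 7.3 tcp [0.6009 0.032  0.1066] z [-0.012 -0.001 -1.   ] yawy 79.52 F [ 0.5 -1.   0. ] T [-0.07 -0.01 -0.03] w 0.0513 q [ 0.03  0.8  -0.29  1.71  0.33  0.69  0.96]
offset [ 3.2 -0.1 16.6]
roll 0.022468615959667204
```

Emit:
{"name": "step_arm", "arguments": {"commands": [{"fingers": 0.6,"offset": [2,0,4],"roll": 0},{"fingers": 0.6,"offset": [0,0,4],"roll": 0},{"fingers": 0.6,"offset": [0,0,3],"roll": 0},{"fingers": 0.6,"offset": [0,0,2],"roll": 0}]}}

```text
clock: 7.7
tool_pos: [0.5979, 0.0324, 0.0918]
ee_rot: [-0.286, -3.116, 0.004]
wrist_force: [0.1, -0.1, -0.2]
grip_width: 0.0516
```

```bash
python3 -c "
from h import *
goto([.5975,.0325,.09],79.5)
f=lambda i:cv2.resize(i,None,fx=5,fy=5,interpolation=cv2.INTER_CUBIC)
a=camera('scene')[160:240,210:285,::-1];b=camera('side')[130:210,225:300,::-1]
cv2.imwrite('pics/b8.png',np.hstack([f(a),f(b)]))
"
```

```text
t 7.7 tcp [0.5979 0.0324 0.0918] z [-0.013 -0.001 -1.   ] yawy 79.53 F [ 0.1 -0.1 -0.2] T [ 0.   -0.02 -0.02] w 0.0516 q [ 0.03  0.82 -0.28  1.73  0.34  0.66  0.95]
offset [0.4 0.1 1.8]
roll 0.02777294965234489
```

View pics/b8.png

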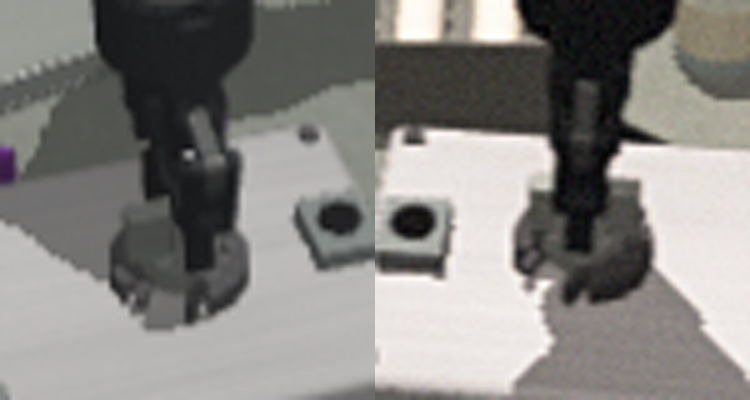

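Emit:
{"name": "step_arm", "arguments": {"commands": [{"fingers": 0.6,"offset": [0.4,0,2],"roll": 0},{"fingers": 0.3,"offset": [0,0,0],"roll": 0},{"fingers": 0.25,"offset": [0,0,0],"roll": 0},{"fingers": 0.2,"offset": [0,0,0],"roll": 0}], "force": 20}}

```text
clock: 8.2
tool_pos: [0.5978, 0.0325, 0.0901]
ee_rot: [-0.286, -3.116, 0.004]
wrist_force: [-0.5, 0.3, 0.2]
grip_width: 0.0173
```

Emit:
{"name": "step_arm", "arguments": {"commands": [{"fingers": 0.12,"offset": [0,0,0],"roll": 0},{"fingers": 0.05,"offset": [0,0,0],"roll": 0},{"fingers": 0,"offset": [0,0,0],"roll": 0}], "force": 20}}

```text
clock: 8.5
tool_pos: [0.5978, 0.0323, 0.0902]
ee_rot: [-0.286, -3.116, 0.004]
wrist_force: [-0.5, 0.8, -0.3]
grip_width: 0.0137
```

```bash
python3 -c "
from h import *
goto([.5975,.0325,.09],79.5)
im=camera('wrist');cv2.imwrite('pics/w9.png',im[:,:,::-1])
f=lambda i:cv2.resize(i,None,fx=5,fy=5,interpolation=cv2.INTER_CUBIC)
a=camera('scene')[160:240,210:285,::-1];b=camera('side')[130:210,225:300,::-1]
cv2.imwrite('pics/b9.png',np.hstack([f(a),f(b)]))
"
```

```text
t 8.5 tcp [0.5978 0.0323 0.0902] z [-0.012 -0.001 -1.   ] yawy 79.51 F [-0.5  0.8 -0.3] T [ 0.06  0.02 -0.01] w 0.0137 q [ 0.03  0.82 -0.28  1.73  0.34  0.65  0.95]
offset [0.4 0.1 0.2]
roll 0.008702501694912712
```

View pics/b9.png

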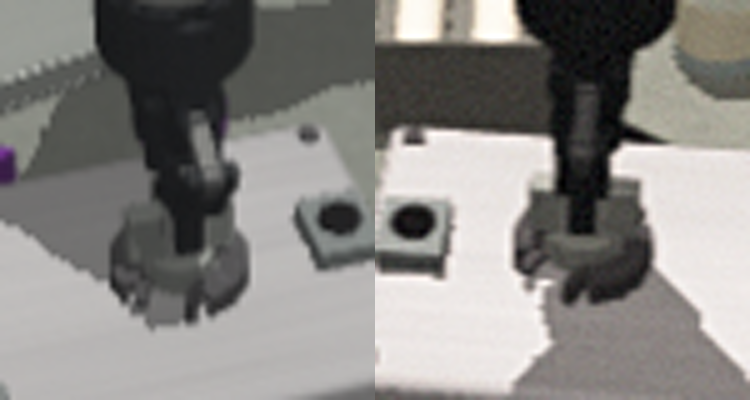

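View pics/w9.png

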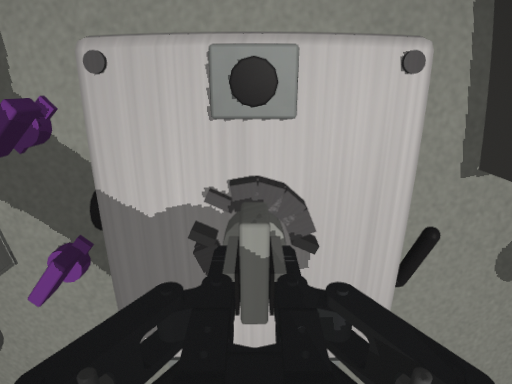

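Emit:
{"name": "step_arm", "arguments": {"commands": [{"fingers": 0,"offset": [0,0,0],"roll": 0},{"fingers": 0,"offset": [0,0,0],"roll": -2},{"fingers": 0,"offset": [0,0,0],"roll": -3},{"fingers": 0,"offset": [0,0,0],"roll": -3}], "force": 50}}

```text
clock: 9.05
tool_pos: [0.5978, 0.0323, 0.0903]
ee_rot: [-0.056, -3.129, 0.003]
wrist_force: [-0.3, 0.4, 0.5]
grip_width: 0.013
```

```bash
python3 -c "
from h import *
goto([.5978,.0322,.09],79.5)"
```

```text
t 9.05 tcp [0.5978 0.0323 0.0903] z [-0.012 -0.002 -1.   ] yawy 87.94 F [-0.3  0.4  0.5] T [ 0.05 -0.03 -0.1 ] w 0.013 q [ 0.05  0.83 -0.32  1.73  0.38  0.66  1.05]
offset [ 0.  -0.1  0.3]
roll 8.440952253560539
```

Emit:
{"name": "step_arm", "arguments": {"commands": [{"fingers": 0,"offset": [0,0,0],"roll": -4},{"fingers": 0,"offset": [0,0,0],"roll": -4},{"fingers": 0,"offset": [0,0,0],"roll": -4},{"fingers": 0,"offset": [0,0,0],"roll": -4},{"fingers": 0,"offset": [0,0,0],"roll": -4}]}}

```text
clock: 9.55
tool_pos: [0.5979, 0.0321, 0.0903]
ee_rot: [0.519, -3.086, -0.001]
wrist_force: [-0.7, 0.5, -0.5]
grip_width: 0.0128
```

```bash
python3 -c "
from h import *
goto([.5978,.0322,.09],79.5)"
```

```text
t 9.55 tcp [0.5979 0.0321 0.0903] z [-0.012 -0.002 -1.   ] yawy 109.09 F [-0.7  0.5 -0.5] T [ 0.01  0.06 -0.15] w 0.0128 q [ 0.1   0.84 -0.42  1.72  0.49  0.7   1.33]
offset [0.1 0.1 0.3]
roll 29.586055883498446
```

Emit:
{"name": "step_arm", "arguments": {"commands": [{"fingers": 0,"offset": [0,0,0],"roll": -4},{"fingers": 0,"offset": [0,0,0],"roll": -4},{"fingers": 0,"offset": [0,0,0],"roll": -4},{"fingers": 0,"offset": [0,0,0],"roll": -4},{"fingers": 0,"offset": [0,0,0],"roll": -4}]}}

```text
clock: 10.05
tool_pos: [0.5981, 0.0317, 0.0904]
ee_rot: [1.077, -2.939, -0.004]
wrist_force: [-0.1, 0.3, 1.4]
grip_width: 0.0132
```

```bash
python3 -c "
from h import *
goto([.5978,.0322,.09],79.5)"
```

```text
t 10.05 tcp [0.5981 0.0317 0.0904] z [-0.012 -0.002 -1.   ] yawy 130.24 F [-0.1  0.3  1.4] T [-0.05  0.06 -0.11] w 0.0132 q [ 0.16  0.86 -0.52  1.72  0.59  0.74  1.61]
offset [-0.1  0.5  0.4]
roll 50.74498133636723
```

Emit:
{"name": "step_arm", "arguments": {"commands": [{"fingers": 0,"offset": [0,0,0],"roll": -2},{"fingers": 0,"offset": [0,0,0],"roll": -2}]}}

```text
clock: 10.25
tool_pos: [0.5982, 0.0316, 0.0905]
ee_rot: [1.187, -2.896, -0.005]
wrist_force: [-0.3, 0.0, 1.3]
grip_width: 0.0129
```

```bash
python3 -c "
from h import *
goto([.5978,.0322,.09],79.5)"
```

```text
t 10.25 tcp [0.5982 0.0316 0.0905] z [-0.012 -0.002 -1.   ] yawy 134.58 F [-0.3  0.   1.3] T [ 0.01  0.09 -0.1 ] w 0.0129 q [ 0.17  0.86 -0.54  1.72  0.61  0.75  1.67]
offset [-0.2  0.7  0.5]
roll 55.084849180864694
```

Emit:
{"name": "step_arm", "arguments": {"commands": [{"fingers": 0,"offset": [0,0,0],"roll": -2},{"fingers": 0,"offset": [0,0,0],"roll": -1.5}]}}

```text
clock: 10.45
tool_pos: [0.5984, 0.0315, 0.0913]
ee_rot: [1.283, -2.856, -0.005]
wrist_force: [-0.8, 0.6, 6.9]
grip_width: 0.0129
```

```bash
python3 -c "
from h import *
goto([.5978,.0322,.09],79.5)"
```

```text
t 10.45 tcp [0.5984 0.0315 0.0913] z [-0.011 -0.002 -1.   ] yawy 138.39 F [-0.8  0.6  6.9] T [-0.15  0.42 -0.06] w 0.0129 q [ 0.18  0.86 -0.56  1.72  0.63  0.76  1.72]
offset [-0.1  0.9  1.3]
roll 58.892285287129425
```

Fz = 6.9 N up, so the cap is free of the overhangs. I'll feel for the stop.

Emit:
{"name": "step_arm", "arguments": {"commands": [{"fingers": 0,"offset": [0,0,0],"roll": -1},{"fingers": 0,"offset": [0,0,0],"roll": -1}]}}

```text
clock: 10.65
tool_pos: [0.5986, 0.0315, 0.0927]
ee_rot: [1.339, -2.83, -0.003]
wrist_force: [-1.3, -0.1, 5.4]
grip_width: 0.013
```

```bash
python3 -c "
from h import *
goto([.5978,.0322,.09],79.5)"
```

```text
t 10.65 tcp [0.5986 0.0315 0.0927] z [-0.01  -0.002 -1.   ] yawy 140.64 F [-1.3 -0.1  5.4] T [-0.09  0.36 -0.01] w 0.013 q [ 0.18  0.86 -0.57  1.72  0.64  0.76  1.75]
offset [-0.1  1.   2.7]
roll 61.14467770874626
```

Emit:
{"name": "step_arm", "arguments": {"commands": [{"fingers": 0,"offset": [0,0,0],"roll": -1}]}}

```text
clock: 10.75
tool_pos: [0.5987, 0.0315, 0.0933]
ee_rot: [1.367, -2.817, -0.003]
wrist_force: [-1.1, -1.1, 4.5]
grip_width: 0.0132
```

```bash
python3 -c "
from h import *
goto([.5978,.0322,.09],79.5)"
```

```text
t 10.75 tcp [0.5987 0.0315 0.0933] z [-0.01  -0.003 -1.   ] yawy 141.76 F [-1.1 -1.1  4.5] T [-0.05  0.34 -0.08] w 0.0132 q [ 0.19  0.86 -0.57  1.72  0.64  0.77  1.77]
offset [-0.   1.1  3.3]
roll 62.26246853646981
```

Emit:
{"name": "step_arm", "arguments": {"commands": [{"fingers": 0,"offset": [0,0,0],"roll": -1}]}}

```text
clock: 10.85
tool_pos: [0.5987, 0.0315, 0.0938]
ee_rot: [1.395, -2.804, -0.002]
wrist_force: [-1.2, -0.7, 4.6]
grip_width: 0.0132
```

```bash
python3 -c "
from h import *
goto([.5978,.0322,.09],79.5)"
```

```text
t 10.85 tcp [0.5987 0.0315 0.0938] z [-0.009 -0.003 -1.   ] yawy 142.88 F [-1.2 -0.7  4.6] T [-0.08  0.31 -0.02] w 0.0132 q [ 0.19  0.86 -0.58  1.72  0.64  0.77  1.78]
offset [0.  1.1 3.8]
roll 63.38212665945599
```

Emit:
{"name": "step_arm", "arguments": {"commands": [{"fingers": 0,"offset": [0,0,0],"roll": -1}]}}

```text
clock: 10.95
tool_pos: [0.5986, 0.0317, 0.094]
ee_rot: [1.421, -2.791, -0.003]
wrist_force: [-1.6, 1.4, 2.8]
grip_width: 0.0131
```

```bash
python3 -c "
from h import *
goto([.5978,.0322,.09],79.5)"
```

```text
t 10.95 tcp [0.5986 0.0317 0.094 ] z [-0.01  -0.003 -1.   ] yawy 143.98 F [-1.6  1.4  2.8] T [ 0.09  0.41 -0.04] w 0.0131 q [ 0.19  0.87 -0.59  1.72  0.65  0.77  1.8 ]
offset [-0.   0.9  4. ]
roll 64.48302711926803
```

Emit:
{"name": "step_arm", "arguments": {"commands": [{"fingers": 0,"offset": [0,0,0],"roll": -1}]}}

```text
clock: 11.05
tool_pos: [0.5984, 0.0317, 0.094]
ee_rot: [1.447, -2.777, -0.003]
wrist_force: [-0.6, 0.6, 2.2]
grip_width: 0.0129
```

```bash
python3 -c "
from h import *
goto([.5978,.0322,.09],79.5)"
```

```text
t 11.05 tcp [0.5984 0.0317 0.094 ] z [-0.01  -0.003 -1.   ] yawy 145.04 F [-0.6  0.6  2.2] T [-0.02  0.31 -0.47] w 0.0129 q [ 0.19  0.87 -0.59  1.72  0.65  0.77  1.81]
offset [-0.1  0.7  4. ]
roll 65.54150589044923
```

The stop is felt at about 65° (Tz −0.47 N m). I'll ease back slightly and lift.

Emit:
{"name": "step_arm", "arguments": {"commands": [{"fingers": 0,"offset": [0,0,0],"roll": 1},{"fingers": 0,"offset": [0,0,-2],"roll": 0}]}}

```text
clock: 11.25
tool_pos: [0.5985, 0.0317, 0.0958]
ee_rot: [1.422, -2.79, -0.004]
wrist_force: [-0.4, -0.1, -1.4]
grip_width: 0.0131
```

```bash
python3 -c "
from h import *
goto([.5978,.0322,.09],79.5)"
```

```text
t 11.25 tcp [0.5985 0.0317 0.0958] z [-0.01  -0.003 -1.   ] yawy 144.03 F [-0.4 -0.1 -1.4] T [-0.02 -0.05 -0.  ] w 0.0131 q [ 0.19  0.86 -0.59  1.72  0.65  0.78  1.8 ]
offset [-0.   0.8  5.8]
roll 64.53058026385466
```

Emit:
{"name": "step_arm", "arguments": {"commands": [{"fingers": 0,"offset": [0,0,-3],"roll": 0}]}}

```text
clock: 11.35
tool_pos: [0.5982, 0.0314, 0.0982]
ee_rot: [1.422, -2.789, -0.004]
wrist_force: [-0.3, 0.1, -2.3]
grip_width: 0.0128
```

```bash
python3 -c "
from h import *
goto([.5978,.0322,.09],79.5)"
```

```text
t 11.35 tcp [0.5982 0.0314 0.0982] z [-0.011 -0.003 -1.   ] yawy 144.04 F [-0.3  0.1 -2.3] T [ 0.06 -0.03 -0.03] w 0.0128 q [ 0.19  0.86 -0.59  1.72  0.64  0.78  1.8 ]
offset [-0.4  0.8  8.2]
roll 64.53949331287549
```

Emit:
{"name": "step_arm", "arguments": {"commands": [{"fingers": 0,"offset": [0,0,-10],"roll": 0},{"fingers": 0,"offset": [0,0,-15],"roll": 0},{"fingers": 0,"offset": [0,0,-20],"roll": 0},{"fingers": 0,"offset": [0,0,-15],"roll": 0},{"fingers": 0,"offset": [0,0,-5],"roll": 0},{"fingers": 0,"offset": [0,0,0],"roll": 6},{"fingers": 0,"offset": [0,0,0],"roll": 6},{"fingers": 0,"offset": [0,0,0],"roll": 6},{"fingers": 0,"offset": [0,0,0],"roll": 6},{"fingers": 0,"offset": [0,0,0],"roll": 6},{"fingers": 0,"offset": [0,0,0],"roll": 6},{"fingers": 0,"offset": [0,0,0],"roll": 6},{"fingers": 0,"offset": [0,0,0],"roll": 6},{"fingers": 0,"offset": [0,0,0],"roll": 4},{"fingers": 0,"offset": [0,0,0],"roll": 0}]}}

```text
clock: 12.85
tool_pos: [0.5979, 0.0321, 0.1716]
ee_rot: [0.001, -3.131, 0.001]
wrist_force: [0.9, 0.4, -2.6]
grip_width: 0.0131
```

```bash
python3 -c "
from h import *
goto([.538,-.315,.17],90)
im=camera('scene');b=camera('side')
cv2.imwrite('pics/b10.png',np.hstack([cv2.resize(i[:,:,::-1],(400,300)) for i in (im,b)]))"
```

```text
t 12.85 tcp [0.5979 0.0321 0.1716] z [-0.01  -0.001 -1.   ] yawy 90.05 F [ 0.9  0.4 -2.6] T [ 0.05  0.01 -0.  ] w 0.0131 q [ 0.09  0.72 -0.39  1.67  0.35  0.83  1.12]
offset [  60.3 -347.1    2.5]
roll 0.054946444022647256
```

View pics/b10.png

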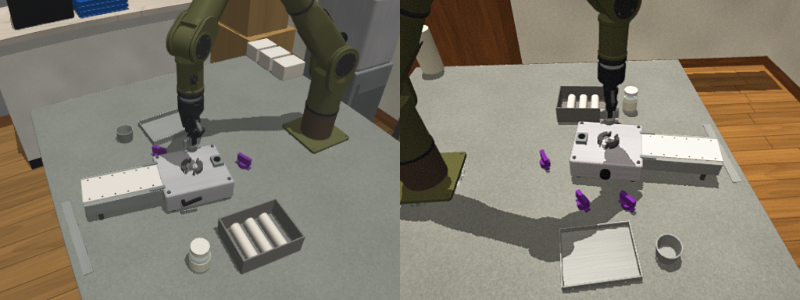

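The cap is held clear of the mount. Moving over the tray.

Emit:
{"name": "step_arm", "arguments": {"commands": [{"fingers": 0,"offset": [2,-12,0],"roll": 0},{"fingers": 0,"offset": [4,-22,0],"roll": 0},{"fingers": 0,"offset": [5,-28,0],"roll": 0},{"fingers": 0,"offset": [5,-28,0],"roll": 0},{"fingers": 0,"offset": [5,-28,0],"roll": 0},{"fingers": 0,"offset": [5,-28,0],"roll": 0},{"fingers": 0,"offset": [5,-28,0],"roll": 0},{"fingers": 0,"offset": [5,-28,0],"roll": 0},{"fingers": 0,"offset": [5,-28,0],"roll": 0},{"fingers": 0,"offset": [5,-28,0],"roll": 0},{"fingers": 0,"offset": [4,-22,0],"roll": 0},{"fingers": 0,"offset": [2,-12,0],"roll": 0},{"fingers": 0,"offset": [0,0,0],"roll": 0}]}}

```text
clock: 14.25
tool_pos: [0.5397, -0.2847, 0.1708]
ee_rot: [0.014, -3.126, 0.006]
wrist_force: [-0.4, 0.7, -2.3]
grip_width: 0.013
```

```bash
python3 -c "
from h import *
goto([.538,-.318,.17],90)"
```

```text
t 14.25 tcp [ 0.5397 -0.2847  0.1708] z [-0.015 -0.004 -1.   ] yawy 90.52 F [-0.4  0.7 -2.3] T [-0.    0.   -0.04] w 0.013 q [ 0.64  0.74 -0.43  1.63  0.39  0.87  1.63]
offset [  2.  -33.3   1. ]
roll 0.5168394689703888
```

Emit:
{"name": "step_arm", "arguments": {"commands": [{"fingers": 0,"offset": [1,-11,0],"roll": 0},{"fingers": 0,"offset": [1,-11,0],"roll": 0},{"fingers": 0,"offset": [0,-9,0],"roll": 0},{"fingers": 0,"offset": [0,0,15],"roll": 0},{"fingers": 0,"offset": [0,0,20],"roll": 0},{"fingers": 0,"offset": [0,0,20],"roll": 0},{"fingers": 0,"offset": [0,0,20],"roll": 0},{"fingers": 0,"offset": [0,0,20],"roll": 0},{"fingers": 0,"offset": [0,0,15],"roll": 0},{"fingers": 0,"offset": [0,0,5],"roll": 0},{"fingers": 0,"offset": [0,0,0],"roll": 0}]}}

```text
clock: 15.35
tool_pos: [0.5427, -0.315, 0.0534]
ee_rot: [0.031, -3.134, 0.004]
wrist_force: [-0.2, -1.0, -1.4]
grip_width: 0.0127
```

```bash
python3 -c "
from h import *
goto([.538,-.318,.0027],90)
b=camera('side')[200:384,150:380,::-1];a=camera('scene')[90:220,120:320,::-1]
cv2.imwrite('pics/b11.png',cv2.resize(b,None,fx=3,fy=3));cv2.imwrite('pics/b11s.png',cv2.resize(a,None,fx=4,fy=4))"
```

```text
t 15.35 tcp [ 0.5427 -0.315   0.0534] z [-0.008 -0.002 -1.   ] yawy 91.13 F [-0.2 -1.  -1.4] T [-0.   -0.06  0.02] w 0.0127 q [ 0.65  0.91 -0.36  1.66  0.48  0.67  1.62]
offset [ 4.4 -2.8 50.7]
roll 1.1259304772938634
```

View pics/b11.png

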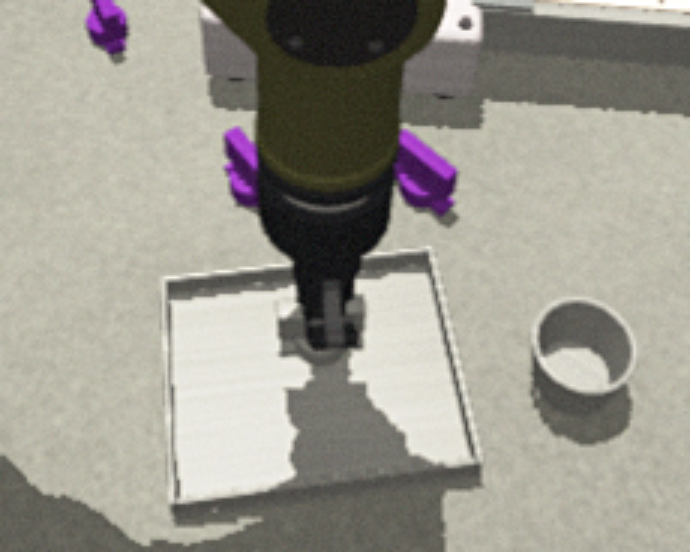

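View pics/b11s.png

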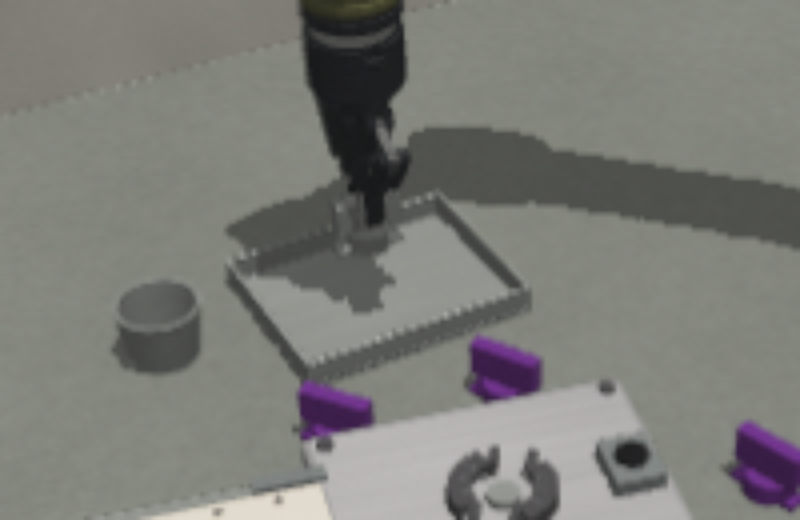

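The cap is held upright over the tray (side 257,312), and the mount is empty. Going down slowly until I feel contact.

Emit:
{"name": "step_arm", "arguments": {"commands": [{"fingers": 0,"offset": [1,-1,12],"roll": 0},{"fingers": 0,"offset": [1,-1,10],"roll": 0},{"fingers": 0,"offset": [0,0,8],"roll": 0},{"fingers": 0,"offset": [0,0,5],"roll": 0},{"fingers": 0,"offset": [0,0,2],"roll": 0}]}}

```text
clock: 15.95
tool_pos: [0.5426, -0.3187, 0.0167]
ee_rot: [0.03, -3.139, 0.008]
wrist_force: [-0.2, 0.6, -1.9]
grip_width: 0.0128
```

Emit:
{"name": "step_arm", "arguments": {"commands": [{"fingers": 0,"offset": [0,0,2],"roll": 0}]}}

```text
clock: 16.05
tool_pos: [0.5425, -0.3187, 0.0143]
ee_rot: [0.03, -3.139, 0.008]
wrist_force: [-0.7, 0.3, -2.2]
grip_width: 0.0132
```

Emit:
{"name": "step_arm", "arguments": {"commands": [{"fingers": 0,"offset": [0,0,2],"roll": 0}]}}

```text
clock: 16.15
tool_pos: [0.5426, -0.3187, 0.0122]
ee_rot: [0.03, -3.139, 0.008]
wrist_force: [0.4, -0.1, -2.3]
grip_width: 0.0129
```

Emit:
{"name": "step_arm", "arguments": {"commands": [{"fingers": 0,"offset": [0,0,2],"roll": 0}]}}

```text
clock: 16.25
tool_pos: [0.5428, -0.3187, 0.0102]
ee_rot: [0.03, -3.139, 0.008]
wrist_force: [0.4, -0.2, -2.1]
grip_width: 0.0131
```

Emit:
{"name": "step_arm", "arguments": {"commands": [{"fingers": 0,"offset": [0,0,1.5],"roll": 0}]}}

```text
clock: 16.35
tool_pos: [0.5429, -0.3187, 0.0087]
ee_rot: [0.03, -3.14, 0.008]
wrist_force: [0.1, -0.3, -1.6]
grip_width: 0.0132
```

Emit:
{"name": "step_arm", "arguments": {"commands": [{"fingers": 0,"offset": [0,0,1.2],"roll": 0}]}}

```text
clock: 16.45
tool_pos: [0.5431, -0.3187, 0.0075]
ee_rot: [0.03, -3.14, 0.008]
wrist_force: [-0.4, -0.5, -2.3]
grip_width: 0.0132
```

Emit:
{"name": "step_arm", "arguments": {"commands": [{"fingers": 0,"offset": [0,0,1],"roll": 0}]}}

```text
clock: 16.55
tool_pos: [0.5432, -0.3187, 0.0065]
ee_rot: [0.03, -3.14, 0.008]
wrist_force: [0.5, 0.4, -2.7]
grip_width: 0.0132
```

Emit:
{"name": "step_arm", "arguments": {"commands": [{"fingers": 0,"offset": [0,0,1],"roll": 0}]}}

```text
clock: 16.65
tool_pos: [0.5432, -0.3188, 0.0055]
ee_rot: [0.03, -3.14, 0.009]
wrist_force: [0.7, -0.3, -2.5]
grip_width: 0.0131
```

Emit:
{"name": "step_arm", "arguments": {"commands": [{"fingers": 0,"offset": [0,0,1],"roll": 0}]}}

```text
clock: 16.75
tool_pos: [0.5433, -0.3188, 0.0045]
ee_rot: [0.03, -3.14, 0.009]
wrist_force: [0.0, -0.5, -2.0]
grip_width: 0.0128
```

Emit:
{"name": "step_arm", "arguments": {"commands": [{"fingers": 0,"offset": [0,0,1],"roll": 0}]}}

```text
clock: 16.85
tool_pos: [0.5433, -0.3189, 0.0035]
ee_rot: [0.03, -3.141, 0.009]
wrist_force: [0.2, 0.0, -0.8]
grip_width: 0.0131
```

Emit:
{"name": "step_arm", "arguments": {"commands": [{"fingers": 0,"offset": [0,0,0.8],"roll": 0}]}}

```text
clock: 16.95
tool_pos: [0.5435, -0.3189, 0.0029]
ee_rot: [0.03, -3.141, 0.009]
wrist_force: [-1.7, 0.5, 5.7]
grip_width: 0.0131
```

Contact at TCP z≈0.003, just where expected. Opening gently.

Emit:
{"name": "step_arm", "arguments": {"commands": [{"fingers": 0.2,"offset": [0,0,0],"roll": 0},{"fingers": 0.25,"offset": [0,0,0],"roll": 0},{"fingers": 0.4,"offset": [0,0,0],"roll": 0},{"fingers": 0.5,"offset": [0,0,0],"roll": 0},{"fingers": 0.5,"offset": [0,0,0],"roll": 0}]}}

```text
clock: 17.45
tool_pos: [0.5446, -0.3193, 0.0038]
ee_rot: [-0.03, 3.14, -0.01]
wrist_force: [-0.4, 0.2, -0.3]
grip_width: 0.0428
```

Emit:
{"name": "step_arm", "arguments": {"commands": [{"fingers": 0.5,"offset": [0,0,-5],"roll": 0},{"fingers": 0.5,"offset": [0,0,-15],"roll": 0},{"fingers": 0.5,"offset": [0,0,-20],"roll": 0},{"fingers": 0.5,"offset": [0,0,-30],"roll": 0},{"fingers": 0.5,"offset": [0,0,-30],"roll": 0},{"fingers": 0.5,"offset": [0,0,-30],"roll": 0},{"fingers": 0.5,"offset": [0,0,-30],"roll": 0},{"fingers": 0.5,"offset": [0,0,0],"roll": 0},{"fingers": 0.5,"offset": [0,0,0],"roll": 0}]}}

```text
clock: 18.35
tool_pos: [0.5449, -0.3179, 0.1783]
ee_rot: [-0.031, 3.136, -0.013]
wrist_force: [-0.1, -0.1, -0.8]
grip_width: 0.0427
```

```bash
python3 -c "
from h import *
goto([.538,-.318,.0027],90)
b=camera('side')[200:384,150:380,::-1];a=camera('scene')[90:220,120:320,::-1]
cv2.imwrite('pics/b12.png',cv2.resize(b,None,fx=3,fy=3));cv2.imwrite('pics/b12s.png',cv2.resize(a,None,fx=4,fy=4))"
```

```text
t 18.35 tcp [ 0.5449 -0.3179  0.1783] z [ 0.006 -0.008 -1.   ] yawy 91.14 F [-0.1 -0.1 -0.8] T [0.05 0.04 0.06] w 0.0427 q [ 0.69  0.75 -0.44  1.58  0.39  0.89  1.7 ]
offset [  7.9   1.6 175.5]
roll 1.1407158267099646
```

View pics/b12.png

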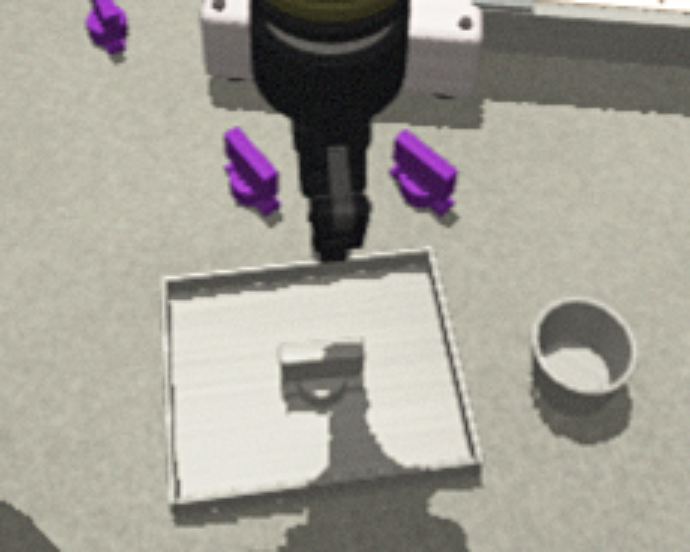

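View pics/b12s.png

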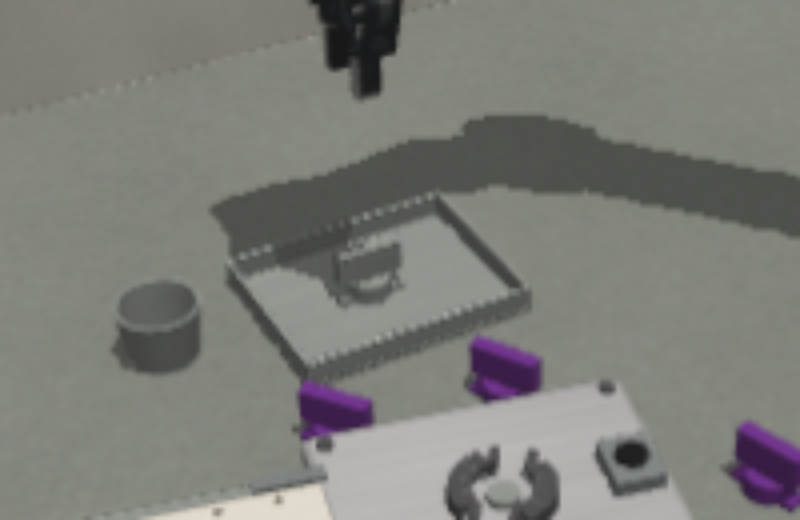

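The cap stands upright and free near the tray's centre (side ≈ 257,323), and the cup and decoys haven't moved. Handing in.

```bash
python3 -c "
from station import ticket
print(ticket.close_job())"
```

```text
the job is handed in; nothing more can be done
None
```

The cap is off the machine and standing upright, released, near the middle of the tray floor. I handed the job in at about 18.5 s, and no verdict was reported.

- **Button:** I pressed it through 8 mm at about 4–6 N to its hard end, where the force peaked at about 17 N. It stayed down afterwards.
- **Turn:** I gripped the bar and turned it about 65° anticlockwise. Resistance while turning was at most 0.15 N m. The hand moment reached 0.47 N m for one reading when I met the stop, which is above the 0.25 N m you said was enough, so I eased off straight away. Forces on the hand stayed below about 8 N while turning.
- **Placing:** The cap touched the tray at about 6 N, then I opened the fingers and backed off 175 mm.

**Last checks:** Both camera views show the cap upright and the mount empty. The forming cup and the purple caps had not moved. The wrist force was near zero. I did not look at the jar again at the end, but no move went near it.

**Disagreements:**
- The shut fingertips were really about 24 mm above the reported TCP. I saw this in the images and then felt it at the button, and I corrected the heights by feel.
- The wrist camera's positions differed from the fixed cameras by about 3–5 mm, so I used values in between.

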